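Load the toy wagon to its red line and send it to the buffer

ROBOT

A 6-joint arm with a two-finger parallel gripper is mounted at the origin on the work surface. World frame = base frame: x ahead of the robot, y to its left, z up, the work surface at z = 0. Lengths are in mm, angles in rad, forces in N, time in s.
With the tool pointing down it reaches from about 400 to 925 mm from the base axis. Payload 12.5 kg.
Tool frame: the origin (TCP) lies midway between the tips of the shut fingers; the grasp point (between the pads) lies 19 mm behind it; z points along the fingers, y is the line along which they close (so a half turn about z gives the same grasp; the last joint's range is limited). The gripper opens to 95 mm and grips with 3 to 60 N. Pads are 20 mm wide; open, the fingers measure 119 mm over their backs; the gripper's body (75 mm by 180 mm) begins 59 mm behind the grasp point.
Start: joints at [1.031, 0.491, 1.559, -0, 1.092, -0.106], TCP at [262.687, 567.135, 214.661] pointing down, gripper open.
Joint ranges: [-3.1, 3.1], [-0.84, 2.19], [0.05, 2.79], [-1.13, 4.28], [0.06, 2.93], [-2.69, 2.69]. Speed limits (rad/s): [2.22, 2.22, 2.79, 3.14, 3.14, 3.14].

INTERFACE

Orientations are given as a unit quaternion [x, y, z, w].
In Python, from workcell import env gives the robot as it stands. The module is installed in compiled form; this text tells all that it offers.
- The arm moves only by the tool jog_arm, never from a script. Its argument "steps" is a list that holds one entry, the list of rows, each a list of 7 numbers: the shift along the tool's x, y, z in m, then the turn, a rotation vector about the tool's x, y, z in degrees, then the finger opening in m, from 0 to 0.0951. A call has 1 to 5 rows; each row is the pose to reach, as a shift and turn from the pose commanded when the call began, along the tool's axes at that moment; what a row does not reach only later rows make up. A row lasts 1/12 s, in which the tool goes at most 41.7 mm and 7.16 degrees, less where a joint would pass 70% of its speed; a pose out of reach is approached as far as the arm can. A call with a gripper value outside its range is refused whole. The fingers move at their own pace and stop on an object; the grip force is fixed at half the most. Time passes only in rows, so rows that repeat a pose let the fingers close. It gives the time, the measured TCP pose, the force, the opening and the grip force at its end, in the units of the state.
- env.get_obs(): the state, without advancing time (a new reading comes with each control period).
- env.grab_frame(name): name is "side" or "top"; returns the picture (400x640x3 uint8, blue, green, red); there is no depth.
- env.get_calibration(name): a dict with "mtx" (3x3 intrinsics, pixels), "R" (3x3) and "t" (3): a world point X has camera coordinates R X + t. Camera axes: x right, y down, z forward; pixel columns grow to the right and rows downward; lengths in mm; the calibration is good to about 2 mm. A picture is of the moment at which its call begins. get_calibration takes no time and is no camera call.
- env.close_job(): hands the job in; it is judged then, once.
The state is a dict: "time": time; "qpos": joint angles; "joint_velocities": joint speeds; "joint_torque": joint torques, N m; "tool_pos": TCP position; "tool_rot": TCP orientation; "force": force on the tool from outside, world axes, zero at the start; "wrist_torque": the same for the moment, N m; "finger_gap": finger opening in mm; "grasp_force": force on a finger pad.
Only numpy, scipy, OpenCV 4.12 (cv2) and the standard library are available. Lean on these libraries where they do the work, as an engineer would, in place of code of your own. Each camera call takes 0.05 s, during which the arm holds its last target. There are 200 camera calls.

TASK

Stack discs flat inside the toy wagon's clear tube until the top of the stack is level with the red line, leaving the spare disc in its tray. Then slide the loaded wagon along its track until it is fully home against the red buffer, let go, and leave the other things on the dresser undisturbed.

Things in the scene. Friction and masses are not known exactly. Their poses are not given: they have to be found in the camera images.
- disc_a_center (a point): Centre (half-way up) of a loose green disc, 46 mm in diameter and 22 mm thick, about 30 g, its z axis along its axis. It starts lying flat on the floor of the disc tray. The three discs are alike but for colour; any of them may be used.
- disc_b_center (a point): Centre (half-way up) of a loose orange disc, 46 mm in diameter and 22 mm thick, about 30 g, its z axis along its axis. It starts lying flat on the floor of the disc tray. The three discs are alike but for colour; any of them may be used.
- disc_c_center (a point): Centre (half-way up) of a loose blue disc, 46 mm in diameter and 22 mm thick, about 30 g, its z axis along its axis. It starts lying flat on the floor of the disc tray. The three discs are alike but for colour; any of them may be used.
- disc_tray: Fixed white plastic tray that holds the three discs in a row, 260 mm (its x) by 130 mm (its y); floor 4 mm thick, walls 4 mm thick and 12 mm high over all. Origin: centre of its underside, on the dresser top; z up. The discs lie along its x axis, on or near its middle line, about 78 mm apart.
- track: Fixed flat green wooden toy track, 100 mm wide (its x), 360 mm long (its y), 12 mm thick. Origin: centre of its underside, on the dresser top; z up. The wagon slides towards its +y end, where a red buffer block stands (90 mm wide, top 48 mm above the dresser).
- wagon (a joint): Position in m of the wagon along the track's +y: 0 at the far end from the buffer, 0.170 when its front touches the buffer, a hard stop. It slides with about 2 N of friction and stays where it is left. The dark brown wooden wagon is 64 mm wide and 150 mm long (45 mm ahead of the tube's axis, 105 mm behind it); its deck is 32 mm above the dresser top.
- tube_floor (a point): Centre of the inner floor of the upright clear tube fixed on the wagon, 36 mm above the dresser top. Bore 54 mm. z up along the tube's axis, y along the track's y. The tube starts empty.
- tube_mark (a point): Point on the tube's axis at the height of the red line (a hoop 3 mm high round the outside of the tube): 44 mm above the tube's inner floor, two disc thicknesses.
- tube_rim (a point): Centre of the tube's mouth, 64 mm above its inner floor and 100 mm above the dresser top. The mouth is a short funnel: bore about 72 mm at the rim, narrowing to 54 mm 12 mm lower down; 80 mm over all outside at the rim, 62 mm below. A disc let go in the mouth drops down the tube and settles flat.
- chimney_grip (a point): Point on the axis of the wagon's yellow chimney, an upright post 24 mm in diameter, fixed to the wagon 75 mm behind the tube's axis (away from the buffer). Its top is 16 mm above this point and 84 mm above the dresser top. It can be pinched or pushed to slide the wagon.
- cup: Loose white ceramic mug, 76 mm across, 85 mm high; bystander. Origin: centre of its underside.
- monitor: Loose white monitor parent unit, 35 by 72 mm, 144 mm high with its aerial; bystander. Origin: centre of its underside.
- bottle: Loose stainless steel bottle, 66 mm in diameter, 190 mm high; bystander. Origin: centre of its underside.
- teether: Loose green teething ring, 76 mm across, 16 mm high; bystander. Origin: centre of its underside.
- duck: Loose yellow plastic duck, about 95 mm long, 80 mm high; bystander. Origin: centre of its underside.
Mind the look-alikes: they are no part of the job. Leave any purple or yellow look-alike of the part that bears disc_a_center alone.

How it is judged:
By the outcome, as a careful person would: the job done as asked, in the order asked, and still so for the second after the job is handed in, with the robot touching nothing.
It also fails if it takes over 61 s, if anything falls off the work surface, if the arm or the gripper's body presses on something with over 40 N, if the wrist force passes 120 N, or if a joint passes its speed limit or range.

## Working session

There is one attempt and no reset: what is moved stays moved. The work goes in short steps, Python scripts to look and compute and a tool call to move; the robot and the scene stay as the last step left them, time stands still between calls to the robot, and variables do not carry over. Pictures are saved under pics/ and viewed, at most 10 in all, crops included, and the job is handed in when it is done.

Besides the shell and the picture viewer there is one more tool, called after "Call:" as name(argument=value, ...), one argument or row to a line, values as JSON. jog_arm: Moves the arm, as the interface text tells. Its arguments: {"type":"object","properties":{"steps":{"type":"array"}},"required":["steps"]}

```bash
mkdir -p pics; python3 - <<'E'
from workcell import env
import cv2
for n in("top","side"):
    cv2.imwrite(f"pics/{n}0.png",cv2.resize(env.grab_frame(n),(800,500),interpolation=cv2.INTER_CUBIC))
    print({k:v for k,v in env.get_calibration(n).items()})
print(env.get_obs())
E
```

```text
{'mtx': array([[511.62910167,   0.        , 316.39611361],
       [  0.        , 511.62910167, 198.34002835],
       [  0.        ,   0.        ,   1.        ]]), 'R': array([[ 0.01233445, -0.99985121,  0.0120594 ],
       [-0.98245265, -0.0143627 , -0.18595836],
       [ 0.18610389, -0.0095541 , -0.98248362]]), 't': array([ -22.88742158,  620.62099436, 1595.16257642])}
{'mtx': array([[476.35422986,   0.        , 321.00793884],
       [  0.        , 476.35422986, 199.88707255],
       [  0.        ,   0.        ,   1.        ]]), 'R': array([[ 0.97535043, -0.22018786, -0.01445179],
       [-0.14517231, -0.59097771, -0.7935177 ],
       [ 0.16618228,  0.77605583, -0.60837554]]), 't': array([-596.31240448,  137.66876999, 1559.29385897])}
{'time': 0.1, 'qpos': array([ 1.03140260e+00,  4.91461551e-01,  1.55937865e+00, -6.80010064e-06,
        1.09169652e+00, -1.05609359e-01]), 'joint_velocities': array([ 1.14763200e-03, -7.36014188e-04,  6.19672362e-05, -4.16283822e-04,
        2.58982824e-04, -5.05845166e-04]), 'joint_torque': array([ 2.77400330e-03, -6.13621473e+01, -2.58604360e+01,  6.94411620e-02,
        4.70054441e-02, -6.99834413e-05]), 'tool_pos': array([262.57013133, 566.93893193, 214.1470209 ]), 'tool_rot': array([ 2.15194107e-01,  9.76571182e-01, -4.48654742e-04, -1.46745579e-04]), 'force': array([ 0.57114599, -0.98376855, -0.11815154]), 'wrist_torque': array([-0.02769295,  0.012939  ,  0.03612681]), 'grasp_force': 0.0, 'finger_gap': 94.63995596693938}
```

View pics/top0.png

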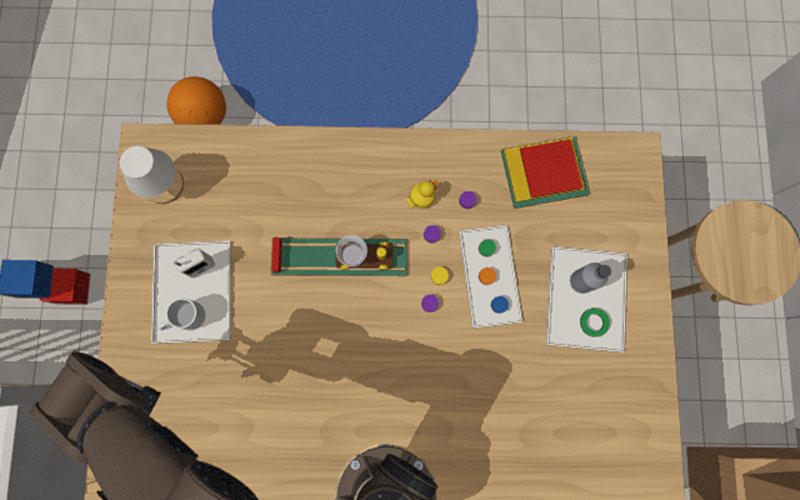

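View pics/side0.png

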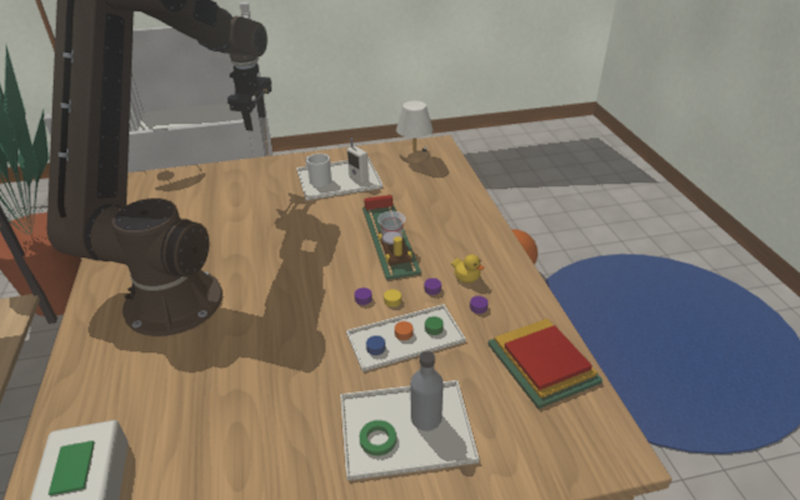

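```bash
cat > h.py <<'E'
from workcell import env
import numpy as np, cv2
from scipy.spatial.transform import Rotation as Ro
def pix2w(n,u,v,z):
    c=env.get_calibration(n);R,t=c["R"],np.array(c["t"]);d=R.T@np.linalg.solve(c["mtx"],[u,v,1.]);o=-R.T@t
    return (o+d*(z-o[2])/d[2])[:2]
def w2pix(n,X):
    c=env.get_calibration(n);p=c["mtx"]@(c["R"]@np.array(X,float)+c["t"]);return p[:2]/p[2]
def crop(n,u0,u1,v0,v1,s,name):
    f=env.grab_frame(n);cv2.imwrite("pics/"+name,cv2.resize(f[v0:v1,u0:u1],None,fx=s,fy=s,interpolation=cv2.INTER_CUBIC));return f
def st():
    o=env.get_obs();print(round(o["time"],2),o["tool_pos"].round(1),Ro.from_quat(o["tool_rot"]).as_euler("ZYX",degrees=True).round(1),o["force"].round(1),round(o["finger_gap"],1),round(o["grasp_force"],1));return o
def shift(target,yaw=None):  # world TCP target mm -> tool-axis shift in m; yaw: desired direction (deg) of tool y, mod 180
    o=env.get_obs();R=Ro.from_quat(o["tool_rot"]).as_matrix()
    print("shift",(R.T@(np.array(target)-o["tool_pos"])/1000).round(4))
    if yaw is not None:
        a=np.degrees(np.arctan2(R[1,1],R[0,1]));d=(yaw-a+90)%180-90
        print("tool y dir",a.round(1),"turn about tool z",(-d).round(1))
E
python3 - <<'E'
from h import *
f=crop("top",215,425,170,270,3.8,"crop1.png")
hsv=cv2.cvtColor(f,cv2.COLOR_BGR2HSV)
for nm,lo,hi,box in(("green",50,85,(380,400,190,206)),("orange",5,18,(380,400,210,230)),("blue",100,125,(385,412,233,255))):
    u0,u1,v0,v1=box;r=hsv[v0:v1,u0:u1]
    m=((r[...,0]>=lo)&(r[...,0]<=hi)&(r[...,1]>130)).astype(np.uint8)
    M=cv2.moments(m,True);u,v=u0+M["m10"]/M["m00"],v0+M["m01"]/M["m00"]
    print(nm,M["m00"],round(u,1),round(v,1),pix2w("top",u,v,24).round(1))
crop("side",280,375,150,230,6,"crop2.png")
E
```

```text
green 126.0 389.4 197.8 [ 632.8 -256.4]
orange 147.0 389.6 220.2 [ 557.9 -255.8]
blue 134.0 399.4 243.1 [ 483.1 -286.7]
```

View pics/crop1.png

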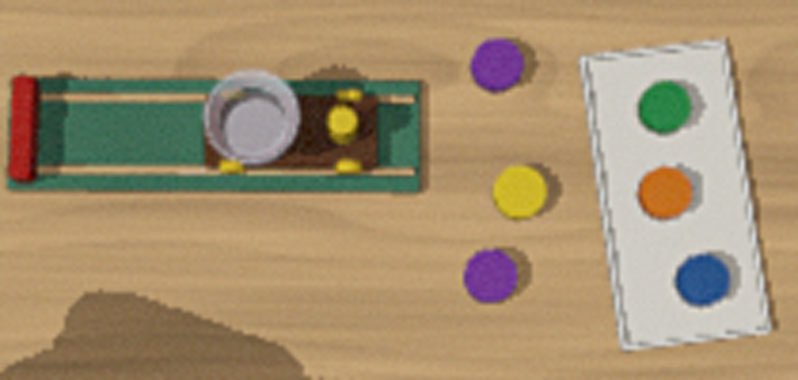

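View pics/crop2.png

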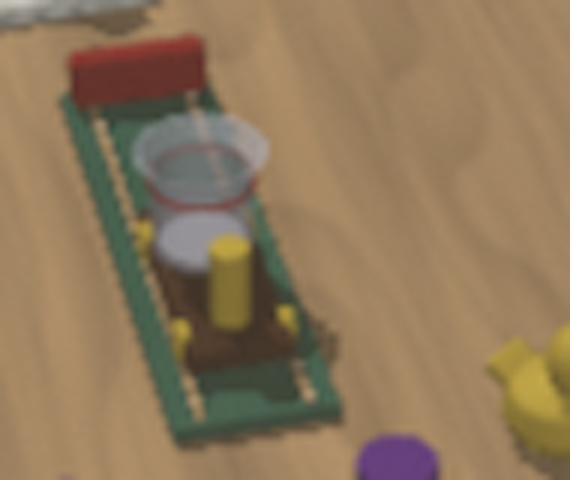

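```bash
python3 - <<'E'
from h import *
P=lambda a,b,z:pix2w("top",215+(a+.5)/3.8-.5,170+(b+.5)/3.8-.5,z).round(1)
for n,a,b,z in(("BR",425,80,12),("BL",421,191,12),("FL",8,190,12),("rim",251.5,117,100),("rimL",204,117,100),("rimR",299,117,100),("floor",254,127,36),("chim",343,117,84),("buf top TL",13,78,48),("buf BL",13,180,48),
 ("bufTR",38,79,48),("bufBR",35,180,48),("wagon rear top",379,103,32),("wagrearbot",376,167,32),("yellow",519,192,22),("purp1",497,65,22),("purp2",490,276,22)): print(n,P(a,b,z))
S=lambda a,b,z:pix2w("side",280+(a+.5)/6-.5,150+(b+.5)/6-.5,z).round(1)
for n,a,b,z in(("rim",201,147,100),("chim",230,245,84),("floor",200,243,36),("BL",180,437,12),("BR",335,408,12)): print("side",n,S(a,b,z))
f=env.grab_frame("side");hsv=cv2.cvtColor(f,cv2.COLOR_BGR2HSV)
for nm,lo,hi,box in(("green",50,85,(335,360,250,272)),("orange",5,18,(310,335,254,276)),("blue",100,125,(288,312,265,288))):
    u0,u1,v0,v1=box;r=hsv[v0:v1,u0:u1]
    m=((r[...,0]>=lo)&(r[...,0]<=hi)&(r[...,1]>130)).astype(np.uint8)
    M=cv2.moments(m,True);u,v=u0+M["m10"]/M["m00"],v0+M["m01"]/M["m00"]
    print(nm,M["m00"],pix2w("side",u,v,20).round(1))
st();shift([633,-256,80],80)
E
```

```text
BR [656.1 -48.3]
BL [557.7 -45.6]
FL [553.6 312. ]
rim [604.7  97.7]
rimL [604.1 136.9]
rimR [605.3  58.4]
floor [607.8  99.2]
chim [608.8  22.2]
buf top TL [645.3 305.8]
buf BL [557.  301.5]
bufTR [644.7 284.4]
bufBR [557.3 282.9]
wagon rear top [631.1  -8.1]
wagrearbot [575.1  -6.2]
yellow [ 556.6 -130. ]
purp1 [ 668.4 -110.8]
purp2 [ 483.6 -105.1]
side rim [607.6 103.4]
side chim [607.6  25.7]
side floor [603.8  95.9]
side BL [560.9 -49.5]
side BR [651.7 -45.4]Traceback (most recent call last):
  File "<stdin>", line 11, in <module>
ZeroDivisionError: float division by zero
```

```bash
python3 - <<'E'
from h import *
f=env.grab_frame("side");hsv=cv2.cvtColor(f,cv2.COLOR_BGR2HSV)
for nm,lo,hi,p in(("green",50,85,[633,-256,20]),("orange",3,20,[558,-256,20]),("blue",100,128,[483,-287,20])):
    u,v=w2pix("side",p).astype(int);u0,v0=u-13,v-13;r=hsv[v0:v0+27,u0:u0+27]
    m=((r[...,0]>=lo)&(r[...,0]<=hi)&(r[...,1]>110)).astype(np.uint8)
    M=cv2.moments(m,True);u,v=u0+M["m10"]/M["m00"],v0+M["m01"]/M["m00"]
    print(nm,M["m00"],pix2w("side",u,v,19).round(1))
st();shift([633,-256,120],65);shift([606,99,180])
E
```

```text
Traceback (most recent call last):
ZeroDivisionError: float division by zero
```

```bash
python3 - <<'E'
from h import *
print([w2pix("side",p).round(1) for p in([633,-256,20],[558,-256,20],[483,-287,20])])
f=env.grab_frame("side");hsv=cv2.cvtColor(f,cv2.COLOR_BGR2HSV);print(hsv[260,346],hsv[264,323],hsv[276,300])
for n,u,v in(("g",346.5,260),("o",323,264.5),("b",300.5,276)): print(n,pix2w("side",u,v,20).round(1))
st();shift([633,-256,120],65);shift([606,99,180])
E
```

```text
[array([346.3, 259.3]), array([322.3, 263.4]), array([299.9, 274.9])]
[ 63 104 115] [ 11 169 175] [110 109 117]
g [ 632.8 -259.2]
o [ 558.9 -261.1]
b [ 484.  -291.6]
0.35 [262.7 567.1 214.5] [ 155.1    0.  -180. ] [-0.2 -0.4  0.1] 95.3 0.0
shift [-0.682  -0.5912  0.0946]
tool y dir 65.1 turn about tool z 0.1
shift [-0.5083 -0.2804  0.0346]
```

Call:
jog_arm(
  steps=[
    [[-0.03, -0.026, 0, 0, 0, 0, 0.07], [-0.06, -0.052, 0, 0, 0, 0, 0.07], [-0.09, -0.078, 0, 0, 0, 0, 0.07], [-0.12, -0.104, 0, 0, 0, 0, 0.07], [-0.15, -0.13, 0, 0, 0, 0, 0.07]],
  ],
)

```text
time: 0.77
tool_pos: [344.4, 384.5, 214.7]
tool_rot: [0.215, 0.977, 0.0, 0.0]
force: [0.9, 0.5, 0.1]
finger_gap: 71.5
grasp_force: 0.0
```

Call:
jog_arm(
  steps=[
    [[-0.03, -0.026, 0, 0, 0, 0, 0.07], [-0.06, -0.052, 0, 0, 0, 0, 0.07], [-0.09, -0.078, 0, 0, 0, 0, 0.07], [-0.12, -0.104, 0, 0, 0, 0, 0.07], [-0.15, -0.13, 0, 0, 0, 0, 0.07]],
  ],
)

```text
time: 1.18
tool_pos: [426.0, 203.3, 214.9]
tool_rot: [0.215, 0.977, 0.0, 0.0]
force: [1.7, 0.9, 0.3]
finger_gap: 69.6
grasp_force: 0.0
```

Call:
jog_arm(
  steps=[
    [[-0.03, -0.026, 0, 0, 0, 0, 0.07], [-0.06, -0.052, 0, 0, 0, 0, 0.07], [-0.09, -0.078, 0, 0, 0, 0, 0.07], [-0.12, -0.104, 0, 0, 0, 0, 0.07], [-0.15, -0.13, 0, 0, 0, 0, 0.07]],
  ],
)

```text
time: 1.6
tool_pos: [507.6, 22.1, 214.8]
tool_rot: [0.215, 0.977, 0.0, 0.0]
force: [0.9, -0.5, 0.3]
finger_gap: 69.9
grasp_force: 0.0
```

Call:
jog_arm(
  steps=[
    [[-0.03, -0.026, 0, 0, 0, 0, 0.07], [-0.06, -0.052, 0, 0, 0, 0, 0.07], [-0.09, -0.078, 0, 0, 0, 0, 0.07], [-0.12, -0.104, 0, 0, 0, 0, 0.07], [-0.15, -0.13, 0, 0, 0, 0, 0.07]],
  ],
)

```text
time: 2.02
tool_pos: [589.0, -158.9, 214.7]
tool_rot: [0.215, 0.977, 0.0, 0.0]
force: [0.2, 0.8, 0.4]
finger_gap: 69.7
grasp_force: 0.0
```

```bash
python3 -c "
from h import *
st();shift([633,-257.5,60],65);print(env.get_obs()['qpos'].round(2))"
```

```text
2.02 [ 589.  -158.9  214.7] [155.1   0.  180. ] [0.2 0.8 0.4] 69.7 0.0
shift [-0.0814 -0.0709  0.1547]
tool y dir 65.1 turn about tool z 0.1
[-0.37  0.47  1.6   0.    1.07 -1.51]
```

Call:
jog_arm(
  steps=[
    [[-0.02, -0.018, 0.02, 0, 0, 0, 0.07], [-0.04, -0.036, 0.05, 0, 0, 0, 0.07], [-0.06, -0.054, 0.08, 0, 0, 0, 0.07], [-0.08, -0.07, 0.11, 0, 0, 0, 0.07], [-0.081, -0.071, 0.145, 0, 0, 0, 0.07]],
  ],
)

```text
time: 2.43
tool_pos: [633.8, -259.5, 68.7]
tool_rot: [0.216, 0.976, -0.001, 0.002]
force: [-0.1, 0.0, 0.3]
finger_gap: 70.3
grasp_force: 0.0
```

```bash
python3 -c "
from h import *
crop('top',360,420,170,260,6,'t2.png');a=cv2.imread('pics/t2.png')
u,v=w2pix('side',[633,-256,30]).astype(int)
crop('side',u-55,u+35,v-60,v+30,6,'s2.png');b=cv2.imread('pics/s2.png')
cv2.imwrite('pics/c3.png',np.hstack([a[:540],b[:540]]));print(u,v)
st();shift([633,-257.5,14],65)"
```

```text
346 256
2.53 [ 629.7 -255.1   63.9] [155.1  -0.5 180. ] [-0.7  0.7 -1.4] 69.9 0.0
shift [-0.0045 -0.0008  0.0499]
tool y dir 65.1 turn about tool z 0.1
```

View pics/c3.png

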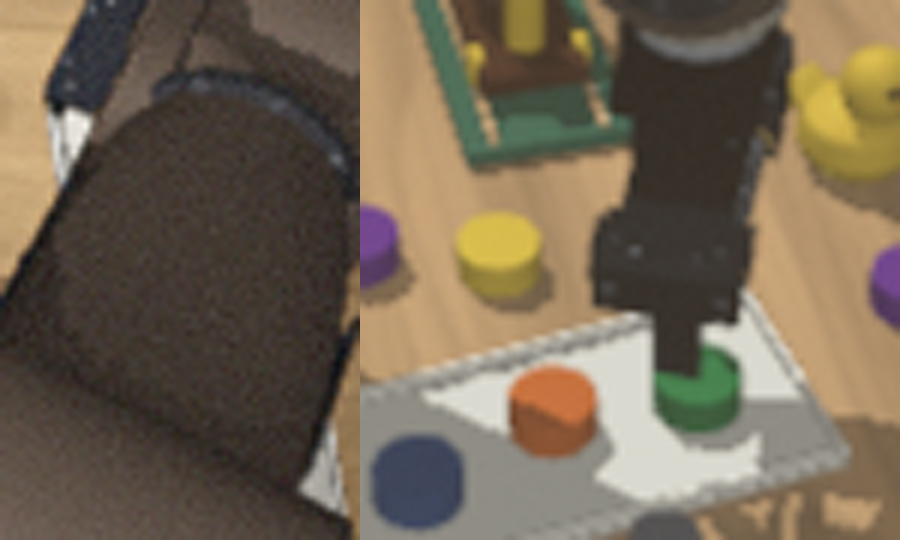

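Call:
jog_arm(
  steps=[
    [[0, 0, 0.015, 0, 0, 0, 0.07], [0, 0, 0.02, 0, 0, 0, 0.07], [0, 0, 0.02, 0, 0, 0, 0.07]],
  ],
)

```text
time: 2.78
tool_pos: [632.1, -254.6, 50.2]
tool_rot: [0.215, 0.977, 0.0, -0.0]
force: [0.3, 0.0, 0.3]
finger_gap: 69.8
grasp_force: 0.0
```

```bash
python3 -c "
from h import *
st();shift([633,-257.5,14],65)"
```

```text
2.78 [ 632.1 -254.6   50.2] [155.2  -0.  180. ] [0.3 0.  0.3] 69.8 0.0
shift [-0.002  -0.0022  0.0362]
tool y dir 65.2 turn about tool z 0.2
```

Call:
jog_arm(
  steps=[
    [[-0.001, -0.002, 0.015, 0, 0, 0, 0.07], [-0.002, -0.002, 0.03, 0, 0, 0, 0.07], [-0.002, -0.002, 0.036, 0, 0, 0, 0.07], [-0.002, -0.002, 0.036, 0, 0, 0, 0.04], [-0.002, -0.002, 0.036, 0, 0, 0, 0.035]],
  ],
)

```text
time: 3.2
tool_pos: [633.0, -257.9, 13.1]
tool_rot: [0.215, 0.977, 0.0, -0.0]
force: [-0.4, -0.2, -0.2]
finger_gap: 61.4
grasp_force: 0.0
```

Call:
jog_arm(
  steps=[
    [[0, 0, 0, 0, 0, 0, 0.035], [0, 0, 0, 0, 0, 0, 0.035], [0, 0, 0, 0, 0, 0, 0.035]],
  ],
)

```text
time: 3.45
tool_pos: [633.4, -258.1, 14.2]
tool_rot: [0.215, 0.977, -0.0, 0.0]
force: [0.0, -0.4, 0.5]
finger_gap: 44.9
grasp_force: 30.0
```

Call:
jog_arm(
  steps=[
    [[0, 0, -0.02, 0, 0, 0, 0.035], [0, 0, -0.05, 0, 0, 0, 0.035], [0, 0, -0.085, 0, 0, 0, 0.035], [0.01, 0.018, -0.115, 0, 0, 0, 0.035], [0.025, 0.045, -0.13, 0, 0, 0, 0.035]],
  ],
)

```text
time: 3.87
tool_pos: [630.4, -208.6, 147.8]
tool_rot: [0.217, 0.976, -0.001, 0.003]
force: [1.0, 1.5, -0.0]
finger_gap: 44.9
grasp_force: 30.0
```

Call:
jog_arm(
  steps=[
    [[0.0165, 0.03, 0, 0, 0, 0, 0.035], [0.033, 0.06, 0, 0, 0, 0, 0.035], [0.05, 0.09, 0, 0, 0, 0, 0.035], [0.067, 0.12, 0, 0, 0, 0, 0.035], [0.084, 0.15, 0, 0, 0, 0, 0.035]],
  ],
)

```text
time: 4.28
tool_pos: [615.9, -33.7, 144.2]
tool_rot: [0.215, 0.977, 0.0, 0.0]
force: [0.9, 0.1, 0.1]
finger_gap: 45.2
grasp_force: 30.0
```

Call:
jog_arm(
  steps=[
    [[0.0165, 0.03, 0, 0, 0, 0, 0.035], [0.033, 0.06, 0, 0, 0, 0, 0.035], [0.05, 0.09, 0, 0, 0, 0, 0.035], [0.06, 0.108, 0, 0, 0, 0, 0.035], [0.065, 0.118, 0, 0, 0, 0, 0.035]],
  ],
)

```text
time: 4.7
tool_pos: [606.4, 101.7, 144.1]
tool_rot: [0.214, 0.977, 0.0, 0.0]
force: [0.8, 0.2, -0.2]
finger_gap: 45.3
grasp_force: 30.0
```

Call:
jog_arm(
  steps=[
    [[0, 0, 0.01, 0, 0, 0, 0.035], [0, 0, 0.015, 0, 0, 0, 0.035], [0, 0, 0.015, 0, 0, 0, 0.035]],
  ],
)

```text
time: 4.95
tool_pos: [606.4, 97.8, 127.0]
tool_rot: [0.216, 0.976, -0.0, -0.001]
force: [-0.9, -0.8, -0.3]
finger_gap: 45.3
grasp_force: 30.0
```

```bash
python3 -c "
from h import *
st();shift([606,99,102],65)
crop('side',270,370,130,230,6,'s3.png')"
```

```text
4.95 [606.4  97.8 127. ] [ 1.551e+02 -1.000e-01 -1.799e+02] [-0.9 -0.8 -0.3] 45.3 30.0
shift [0.0008 0.0009 0.025 ]
tool y dir 65.1 turn about tool z 0.1
```

View pics/s3.png

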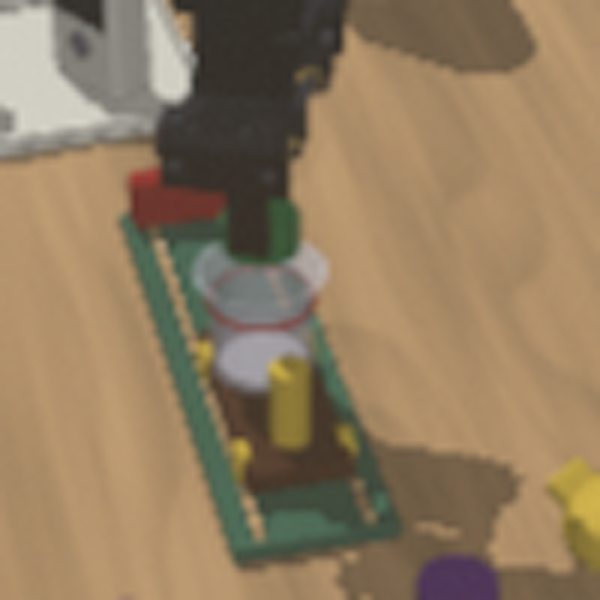

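Call:
jog_arm(
  steps=[
    [[0.001, 0.001, 0.012, 0, 0, 0, 0.035], [0.001, 0.001, 0.022, 0, 0, 0, 0.035], [0.001, 0.001, 0.024, 0, 0, 0, 0.035], [0.001, 0.001, 0.024, 0, 0, 0, 0.07], [0.001, 0.001, 0.024, 0, 0, 0, 0.07]],
  ],
)

```text
time: 5.42
tool_pos: [606.5, 100.0, 104.7]
tool_rot: [0.215, 0.977, 0.0, -0.0]
force: [0.3, 0.4, -0.1]
finger_gap: 54.1
grasp_force: 0.0
```

Call:
jog_arm(
  steps=[
    [[0, 0, 0, 0, 0, 0, 0.07], [0, 0, 0, 0, 0, 0, 0.07], [0, 0, -0.02, 0, 0, 0, 0.07], [0, 0, -0.05, 0, 0, 0, 0.07], [0, 0, -0.08, 0, 0, 0, 0.07]],
  ],
)

```text
time: 5.83
tool_pos: [606.0, 100.5, 185.4]
tool_rot: [0.215, 0.977, -0.0, -0.001]
force: [0.6, -0.7, 0.7]
finger_gap: 70.1
grasp_force: 0.0
```

```bash
python3 -c "
from h import *
st();shift([558,-258,60],65)
crop('side',270,370,130,230,6,'s4.png')"
```

```text
5.83 [606.  100.5 185.4] [ 1.552e+02 -1.000e-01 -1.800e+02] [ 0.6 -0.7  0.7] 70.1 0.0
shift [-0.1072 -0.3454  0.1255]
tool y dir 65.2 turn about tool z 0.2
```

View pics/s4.png

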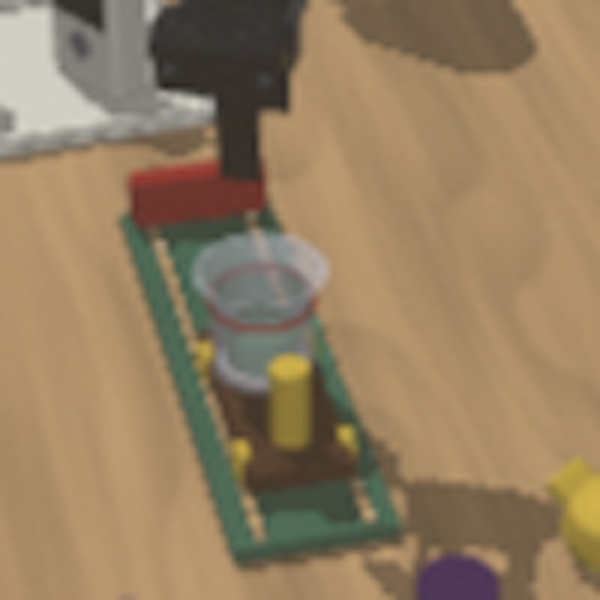

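Call:
jog_arm(
  steps=[
    [[-0.0107, -0.0345, 0, 0, 0, 0, 0.07], [-0.0214, -0.069, 0, 0, 0, 0, 0.07], [-0.0321, -0.1035, 0, 0, 0, 0, 0.07], [-0.0428, -0.138, 0, 0, 0, 0, 0.07], [-0.0535, -0.1725, 0, 0, 0, 0, 0.07]],
  ],
)

```text
time: 6.3
tool_pos: [582.0, -80.0, 185.1]
tool_rot: [0.215, 0.977, 0.0, 0.0]
force: [0.6, -0.3, -0.2]
finger_gap: 69.7
grasp_force: 0.0
```

Call:
jog_arm(
  steps=[
    [[-0.0107, -0.0345, 0, 0, 0, 0, 0.07], [-0.0214, -0.069, 0.01, 0, 0, 0, 0.07], [-0.0321, -0.1035, 0.02, 0, 0, 0, 0.07], [-0.0428, -0.138, 0.03, 0, 0, 0, 0.07], [-0.0535, -0.1725, 0.04, 0, 0, 0, 0.07]],
  ],
)

```text
time: 6.72
tool_pos: [558.1, -259.3, 144.6]
tool_rot: [0.215, 0.977, -0.0, 0.0]
force: [1.6, 0.3, 0.2]
finger_gap: 70.2
grasp_force: 0.0
```

Call:
jog_arm(
  steps=[
    [[0, 0, 0.03, 0, 0, 0, 0.07], [0, 0, 0.06, 0, 0, 0, 0.07], [0, 0, 0.09, 0, 0, 0, 0.07], [0, 0, 0.095, 0, 0, 0, 0.07], [0, 0, 0.095, 0, 0, 0, 0.07]],
  ],
)

```text
time: 7.13
tool_pos: [557.8, -257.2, 48.4]
tool_rot: [0.215, 0.977, 0.001, -0.001]
force: [-0.4, 0.5, -0.3]
finger_gap: 69.9
grasp_force: 0.0
```

```bash
python3 -c "
from h import *
st();shift([558,-258,14],65)"
```

```text
7.13 [ 557.8 -257.2   48.4] [155.1  -0.2 180. ] [-0.4  0.5 -0.3] 69.9 0.0
shift [-0.0006 -0.0007  0.0344]
tool y dir 65.1 turn about tool z 0.1
```

Call:
jog_arm(
  steps=[
    [[0, 0, 0.015, 0, 0, 0, 0.07], [0, 0, 0.03, 0, 0, 0, 0.07], [-0.0005, -0.0005, 0.034, 0, 0, 0, 0.07], [-0.0005, -0.0005, 0.034, 0, 0, 0, 0.04], [-0.0005, -0.0005, 0.034, 0, 0, 0, 0.035]],
  ],
)

```text
time: 7.55
tool_pos: [559.4, -258.5, 17.1]
tool_rot: [0.215, 0.977, -0.0, 0.001]
force: [-0.3, -0.0, 0.9]
finger_gap: 61.3
grasp_force: 0.0
```

Call:
jog_arm(
  steps=[
    [[0, 0, 0, 0, 0, 0, 0.035], [0, 0, 0, 0, 0, 0, 0.035], [0, 0, 0, 0, 0, 0, 0.035]],
  ],
)

```text
time: 7.8
tool_pos: [559.1, -258.4, 16.7]
tool_rot: [0.215, 0.977, -0.0, 0.001]
force: [-1.6, 0.5, 5.0]
finger_gap: 44.9
grasp_force: 30.0
```

Call:
jog_arm(
  steps=[
    [[0, 0, -0.02, 0, 0, 0, 0.035], [0, 0, -0.05, 0, 0, 0, 0.035], [0, 0, -0.085, 0, 0, 0, 0.035], [0, 0, -0.115, 0, 0, 0, 0.035], [0, 0, -0.13, 0, 0, 0, 0.035]],
  ],
)

```text
time: 8.22
tool_pos: [559.5, -258.7, 149.7]
tool_rot: [0.215, 0.977, -0.001, 0.002]
force: [-0.3, 0.1, -0.3]
finger_gap: 44.8
grasp_force: 30.0
```

```bash
python3 -c "
from h import *
st();shift([606.3,99.5,128],65)"
```

```text
8.22 [ 559.5 -258.7  149.7] [ 155.1    0.3 -180. ] [-0.3  0.1 -0.3] 44.8 30.0
shift [0.1082 0.3447 0.0211]
tool y dir 65.1 turn about tool z 0.1
```

Call:
jog_arm(
  steps=[
    [[0.0108, 0.0345, 0, 0, 0, 0, 0.035], [0.0216, 0.069, 0, 0, 0, 0, 0.035], [0.0324, 0.1035, 0, 0, 0, 0, 0.035], [0.0432, 0.138, 0, 0, 0, 0, 0.035], [0.054, 0.1725, 0, 0, 0, 0, 0.035]],
  ],
)

```text
time: 8.63
tool_pos: [582.1, -77.4, 146.1]
tool_rot: [0.215, 0.977, 0.0, 0.0]
force: [0.4, 0.4, -0.7]
finger_gap: 45.0
grasp_force: 30.0
```

Call:
jog_arm(
  steps=[
    [[0.0108, 0.0345, 0, 0, 0, 0, 0.035], [0.0216, 0.069, 0, 0, 0, 0, 0.035], [0.0324, 0.1035, 0, 0, 0, 0, 0.035], [0.0432, 0.138, 0, 0, 0, 0, 0.035], [0.054, 0.1725, 0, 0, 0, 0, 0.035]],
  ],
)

```text
time: 9.05
tool_pos: [605.6, 102.0, 146.1]
tool_rot: [0.215, 0.977, 0.0, 0.0]
force: [0.3, -0.5, -0.8]
finger_gap: 45.1
grasp_force: 30.0
```

Call:
jog_arm(
  steps=[
    [[0, 0, 0.01, 0, 0, 0, 0.035], [0, 0, 0.02, 0, 0, 0, 0.035], [0, 0, 0.02, 0, 0, 0, 0.035], [0, 0, 0.02, 0, 0, 0, 0.035]],
  ],
)

```text
time: 9.38
tool_pos: [605.3, 99.2, 125.1]
tool_rot: [0.216, 0.976, -0.0, -0.001]
force: [0.7, -0.0, -0.4]
finger_gap: 45.4
grasp_force: 30.0
```

```bash
python3 -c "
from h import *
st();shift([606.3,99.5,104],65)
crop('side',270,370,130,230,6,'s5.png')"
```

```text
9.38 [605.3  99.2 125.1] [ 1.551e+02 -1.000e-01 -1.800e+02] [ 0.7 -0.  -0.4] 45.4 30.0
shift [-0.0008  0.0007  0.0211]
tool y dir 65.1 turn about tool z 0.1
```

View pics/s5.png

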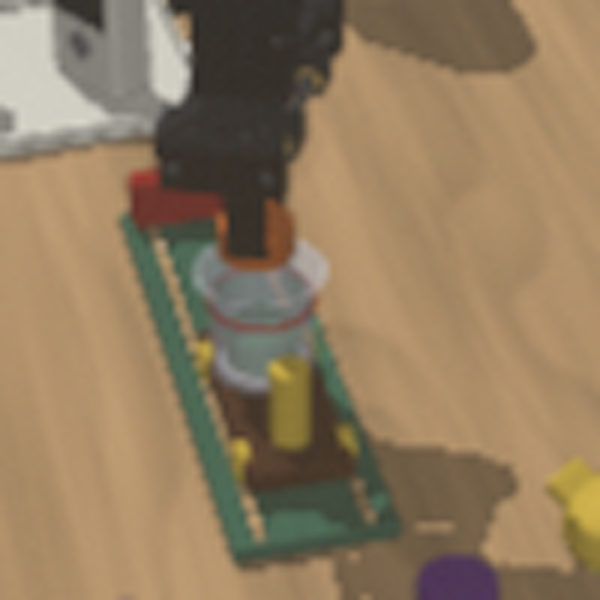

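Call:
jog_arm(
  steps=[
    [[-0.003, 0.0015, 0.01, 0, 0, 0, 0.035], [-0.003, 0.0015, 0.02, 0, 0, 0, 0.035], [-0.003, 0.0015, 0.021, 0, 0, 0, 0.035], [-0.003, 0.0015, 0.021, 0, 0, 0, 0.07], [-0.003, 0.0015, 0.021, 0, 0, 0, 0.07]],
  ],
)

```text
time: 9.85
tool_pos: [609.1, 100.1, 104.5]
tool_rot: [0.215, 0.977, 0.0, -0.0]
force: [0.6, -0.2, 0.4]
finger_gap: 53.6
grasp_force: 0.0
```

Call:
jog_arm(
  steps=[
    [[0, 0, 0, 0, 0, 0, 0.07], [0, 0, 0, 0, 0, 0, 0.07], [0, 0, -0.02, 0, 0, 0, 0.07], [0, 0, -0.05, 0, 0, 0, 0.07], [0, 0, -0.085, 0, 0, 0, 0.07]],
  ],
)

```text
time: 10.27
tool_pos: [608.3, 100.3, 189.6]
tool_rot: [0.215, 0.977, -0.0, -0.001]
force: [-0.1, 0.7, 0.4]
finger_gap: 70.0
grasp_force: 0.0
```

```bash
python3 -c "
from h import *
o=st();shift([608,-30,180],0);print(o['qpos'].round(2))
crop('side',270,370,130,230,6,'s6.png')"
```

```text
10.27 [608.3 100.3 189.6] [ 1.551e+02 -1.000e-01 -1.799e+02] [-0.1  0.7  0.4] 70.0 0.0
shift [-0.0545 -0.1184  0.0096]
tool y dir 65.1 turn about tool z 65.1
[ 0.06  0.5   1.61  0.    1.03 -1.08]
```

View pics/s6.png

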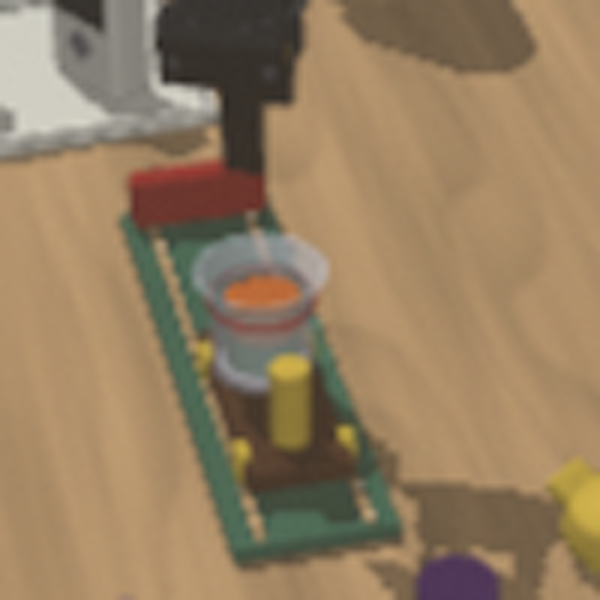

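Call:
jog_arm(
  steps=[
    [[-0.011, -0.024, 0, 0, 0, -5, 0.03], [-0.022, -0.048, 0, 0, 0, -10, 0], [-0.033, -0.072, 0, 0, 0, -15, 0], [-0.044, -0.096, 0, 0, 0, -20, 0], [-0.0545, -0.1185, 0, 0, 0, -25, 0]],
  ],
)

```text
time: 10.73
tool_pos: [608.6, -31.4, 190.0]
tool_rot: [-0.004, 1.0, -0.0, 0.0]
force: [0.2, 0.8, -0.2]
finger_gap: 42.2
grasp_force: 0.0
```

Call:
jog_arm(
  steps=[
    [[0, 0, 0, 0, 0, 0, 0], [0, 0, 0.01, 0, 0, 0, 0], [0, 0, 0.02, 0, 0, 0, 0], [0, 0, 0.02, 0, 0, 0, 0]],
  ],
)

```text
time: 11.07
tool_pos: [607.7, -29.0, 167.2]
tool_rot: [-0.001, 1.0, 0.0, -0.002]
force: [-0.1, 0.0, -0.1]
finger_gap: 15.3
grasp_force: 0.0
```

```bash
python3 -c "
from h import *
o=st();shift([608,-32,52],90);print(o['qpos'].round(2))"
```

```text
11.07 [607.7 -29.  167.2] [-179.9   -0.2  180. ] [-0.1  0.  -0.1] 15.3 0.0
shift [-0.0007 -0.0031  0.1152]
tool y dir 90.1 turn about tool z 0.1
[-0.16  0.52  1.65  0.    0.97 -1.73]
```

Call:
jog_arm(
  steps=[
    [[0, -0.003, 0.025, 0, 0, 0, 0], [-0.0005, -0.003, 0.055, 0, 0, 0, 0], [-0.0005, -0.003, 0.085, 0, 0, 0, 0], [-0.0005, -0.003, 0.108, 0, 0, 0, 0], [-0.0005, -0.003, 0.115, 0, 0, 0, 0]],
  ],
)

```text
time: 11.48
tool_pos: [607.5, -31.7, 51.0]
tool_rot: [-0.002, 1.0, 0.0, -0.003]
force: [0.2, -0.3, 0.4]
finger_gap: 0.7
grasp_force: 0.0
```

Call:
jog_arm(
  steps=[
    [[0, 0.01, 0, 0, 0, 0, 0], [0, 0.02, 0, 0, 0, 0, 0], [0, 0.03, 0, 0, 0, 0, 0], [0, 0.04, 0, 0, 0, 0, 0], [0, 0.05, 0, 0, 0, 0, 0]],
  ],
)

```text
time: 11.9
tool_pos: [609.6, 18.2, 56.0]
tool_rot: [-0.002, 1.0, -0.0, 0.001]
force: [-0.3, -2.3, 2.5]
finger_gap: 0.2
grasp_force: 1.3
```

```bash
python3 -c "
from h import *
o=st();shift([608,100,52],90)"
```

```text
11.9 [609.6  18.2  56. ] [-1.798e+02  1.000e-01 -1.800e+02] [-0.3 -2.3  2.5] 0.2 1.3
shift [0.0014 0.0818 0.004 ]
tool y dir 90.2 turn about tool z 0.2
```

Call:
jog_arm(
  steps=[
    [[0.0005, 0.015, 0.001, 0, 0, 0, 0], [0.001, 0.03, 0.002, 0, 0, 0, 0], [0.001, 0.045, 0.002, 0, 0, 0, 0], [0.001, 0.06, 0.002, 0, 0, 0, 0], [0.001, 0.075, 0.002, 0, 0, 0, 0]],
  ],
)

```text
time: 12.32
tool_pos: [607.7, 93.6, 52.7]
tool_rot: [-0.001, 1.0, 0.0, -0.0]
force: [-0.2, -3.3, 2.6]
finger_gap: 0.3
grasp_force: 1.4
```

Call:
jog_arm(
  steps=[
    [[0, 0.01, 0, 0, 0, 0, 0], [0, 0.018, 0, 0, 0, 0, 0], [0, 0.024, 0, 0, 0, 0, 0], [0, 0.028, 0, 0, 0, 0, 0], [0, 0.03, 0, 0, 0, 0, 0]],
  ],
)

```text
time: 12.73
tool_pos: [607.6, 122.2, 52.5]
tool_rot: [-0.001, 1.0, 0.0, -0.0]
force: [-0.1, -2.1, 1.1]
finger_gap: 0.6
grasp_force: 1.1
```

```bash
python3 -c "
from h import *
o=st()
f=env.grab_frame('side');u,v=w2pix('side',[607,240,60]).astype(int);cv2.imwrite('pics/s7.png',cv2.resize(f[v-40:v+45,u-40:u+60],None,fx=6,fy=6));print(u,v)"
```

```text
12.73 [607.6 122.2  52.5] [-179.8   -0.   180. ] [-0.1 -2.1  1.1] 0.6 1.1
305 163
```

Call:
jog_arm(
  steps=[
    [[0, 0.003, 0, 0, 0, 0, 0], [0, 0.006, 0, 0, 0, 0, 0], [0, 0.008, 0, 0, 0, 0, 0], [0, 0.01, 0, 0, 0, 0, 0], [0, 0.01, 0, 0, 0, 0, 0]],
  ],
)

```text
time: 13.2
tool_pos: [607.7, 132.1, 52.6]
tool_rot: [-0.001, 1.0, 0.0, -0.0]
force: [-1.3, -1.0, -0.6]
finger_gap: 0.4
grasp_force: 0.4
```

Call:
jog_arm(
  steps=[
    [[0, 0.002, 0, 0, 0, 0, 0], [0, 0.003, 0, 0, 0, 0, 0], [0, 0.004, 0, 0, 0, 0, 0], [0, 0.004, 0, 0, 0, 0, 0]],
  ],
)

```text
time: 13.53
tool_pos: [607.8, 136.1, 52.6]
tool_rot: [-0.001, 1.0, 0.0, 0.0]
force: [0.1, -0.6, -0.8]
finger_gap: 0.6
grasp_force: 0.5
```

Call:
jog_arm(
  steps=[
    [[0, 0.001, 0, 0, 0, 0, 0], [0, 0.002, 0, 0, 0, 0, 0], [0, 0.003, 0, 0, 0, 0, 0], [0, 0.003, 0, 0, 0, 0, 0]],
  ],
)

```text
time: 13.87
tool_pos: [607.7, 138.6, 52.6]
tool_rot: [-0.001, 1.0, -0.0, -0.0]
force: [-1.4, -5.2, -0.1]
finger_gap: 0.4
grasp_force: 2.4
```

Call:
jog_arm(
  steps=[
    [[0, 0.0005, 0, 0, 0, 0, 0], [0, 0.001, 0, 0, 0, 0, 0], [0, 0.001, 0, 0, 0, 0, 0]],
  ],
)

```text
time: 14.12
tool_pos: [607.7, 138.8, 52.6]
tool_rot: [-0.001, 1.0, -0.001, -0.0]
force: [-1.4, -10.0, -1.2]
finger_gap: 0.7
grasp_force: 5.3
```

Call:
jog_arm(
  steps=[
    [[0, 0.0005, 0, 0, 0, 0, 0], [0, 0.001, 0, 0, 0, 0, 0], [0, 0.001, 0, 0, 0, 0, 0]],
  ],
)

```text
time: 14.37
tool_pos: [607.7, 138.9, 52.6]
tool_rot: [-0.001, 1.0, -0.001, -0.0]
force: [-1.5, -16.4, 0.5]
finger_gap: 0.2
grasp_force: 8.3
```

Call:
jog_arm(
  steps=[
    [[0, -0.003, 0, 0, 0, 0, 0], [0, -0.01, 0, 0, 0, 0, 0], [0, -0.025, 0, 0, 0, 0, 0], [0, -0.05, 0, 0, 0, 0, 0], [0, -0.06, -0.02, 0, 0, 0, 0]],
  ],
)

```text
time: 14.78
tool_pos: [606.4, 78.3, 70.0]
tool_rot: [-0.001, 1.0, -0.0, -0.002]
force: [-0.4, -0.3, -0.5]
finger_gap: 0.3
grasp_force: 0.0
```

Call:
jog_arm(
  steps=[
    [[0, 0, -0.03, 0, 0, 0, 0], [0, -0.02, -0.06, 0, 0, 0, 0], [0, -0.05, -0.09, 0, 0, 0, 0], [0, -0.085, -0.12, 0, 0, 0, 0], [0, -0.12, -0.14, 0, 0, 0, 0]],
  ],
)

```text
time: 15.2
tool_pos: [608.2, -37.4, 213.3]
tool_rot: [-0.002, 1.0, -0.0, 0.001]
force: [0.3, 0.2, 0.3]
finger_gap: 0.3
grasp_force: 0.0
```

Call:
jog_arm(
  steps=[
    [[0, -0.02, 0, 0, 0, 0, 0], [0, -0.02, 0, 0, 0, 0, 0], [0, -0.02, 0, 0, 0, 0, 0], [0, -0.02, 0, 0, 0, 0, 0]],
  ],
)

```text
time: 15.53
tool_pos: [607.9, -55.8, 210.2]
tool_rot: [-0.001, 1.0, 0.0, -0.0]
force: [-0.3, 0.6, -0.3]
finger_gap: 0.6
grasp_force: 0.0
```

```bash
python3 -c "
from h import *
o=st()
s=env.grab_frame('side');t=env.grab_frame('top')
a=cv2.resize(s[110:290,250:390],None,fx=3,fy=3,interpolation=2);b=cv2.resize(t[150:290,210:330],None,fx=3,fy=3,interpolation=2)
b=cv2.copyMakeBorder(b,0,540-420,0,0,0);cv2.imwrite('pics/f.png',np.hstack([a,b]))"
```

```text
15.53 [607.9 -55.8 210.2] [-179.9   -0.   180. ] [-0.3  0.6 -0.3] 0.6 0.0
```

View pics/f.png

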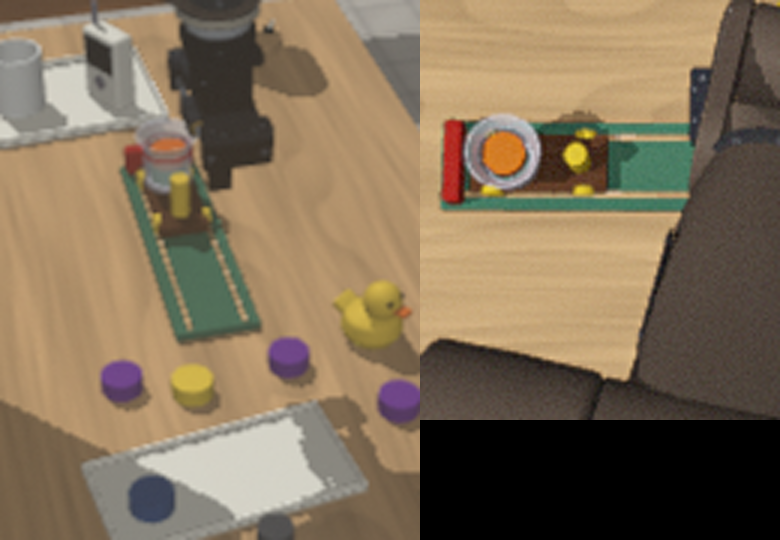

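The picture shows the wagon up against the red buffer (right panel, about 462,165). The orange disc lies flat at the red line, the blue disc is still in its tray, and nothing else has moved.

```bash
python3 -c "
from workcell import env
print(env.close_job())"
```

```text
the job is handed in; nothing more can be done
None
```

The job is handed in at about 15.6 s: the green and orange discs are stacked flat to the red line, the blue spare is in its tray, the wagon is home against the buffer, and the arm is clear; the objects in the last picture had not moved, but the bottle and teether were mostly out of frame, and one picture I viewed was 900 px wide, over the 800 limit.

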